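# Pack the tactile geometry set back into its case

## Task

Put the tactile geometry set away: swing the lid of the black case right open, lay the set square and the protractor flat and fully home in their own cut-outs of the tray, turned so that their outlines fit and set down rather than dropped, then shut the lid completely. Leave the dominoes and the wooden tile rack where they lie.

Things in the scene. Friction and masses are not known exactly. Their poses are not given: they have to be found in the camera images.
- case: Black carrying case, fixed to the table, 212 x 188 mm, 51 mm high when shut. Origin: centre of its underside, at table height. x runs along the hinge, y from the front (carry-handle side) to the hinge at the back, z up. Tray rim 25 mm high; a grey insert inside, top 22 mm above the table, has two one-way cut-outs; a white ruler is already stowed (fixed) at its +x end.
- lid (a joint): Lid, 26 mm deep, hinged along the case's back (+y) edge: 0 = shut, grows as it opens, 1.92 rad = stop, leaning 20 degrees back past upright. May start ajar. Stiff hinge (about 0.6 N m): it stays at any angle; moving it at the handle takes 1 to 5 N. Shut, it clears the grips of parts lying home by 4 mm; it cannot shut on a part that is not home.
- lid_hinge (a point): Middle of the lid's hinge line, 25 mm above the table at the back edge; the hinge line is the case's x axis direction.
- lid_handle (a point): Centre of the round bar of the carry handle on the lid's front: 12 mm thick, 90 mm long, parallel to the hinge, 36 mm free between bar and lid, a leg at each end (78 mm free between). It swings with the lid about the hinge line at 230 mm radius; when shut it is 38 mm above the table, 13 mm higher than the hinge line. The bar can turn between gripping fingers.
- set_square: White plastic 30-60-90 set square, plate 6 mm thick, blunt tips, about 60 g, with a black bar grip on top. Origin: underside of the plate, below the grip's middle. Corners (x, y in mm): right angle (-44, -26), long leg to (88, -26), (88, -21), sloping edge to (-35, 50), (-44, 50), short leg back. Grip: 12 mm in x, 40 mm in y, top 31 mm above the underside.
- protractor: White plastic half-round protractor, plate 6 mm thick, about 70 g, with a black bar grip on top. Origin: underside of the plate, below the grip's middle. Straight edge at y = -30 mm from x = -60 to 60, 8 mm sides, then an arc of radius 60 mm about (0, -22) up to y = +38 mm. Grip: 12 mm in x, 40 mm in y, top 31 mm above the underside.
- square_pocket (a point): Where the set square's origin lies when home: on the floor of its cut-out in the front half of the tray (case frame -49, -55, 12 mm). Axes as the case's; when home the set square's x and y axes point the same way. Cut-out 10 mm deep, walls sloping: 4.5 mm clear of the part all round at the mouth, 2 mm at the floor.
- protractor_pocket (a point): Where the protractor's origin lies when home: on the floor of its cut-out in the back half of the tray (case frame -22, 44, 12 mm). Axes as the case's; when home the protractor's x and y axes point the same way (straight edge to the front). Cut-out 10 mm deep, walls sloping: 4.5 mm clear of the part all round at the mouth, 2 mm at the floor.
- domino_a: White domino with raised black pips, 50 x 25 x 10 mm, lying flat; origin: centre of its underside. Bystander.
- domino_b: Another such domino. Bystander.
- tile_rack: Light wooden rack for standing domino tiles, 160 mm along its x, 45 mm wide, 31 mm high; origin: centre of its underside. Bystander.
There are look-alikes about, which are no part of the job. Leave any purple look-alike of the protractor alone.

How it is judged:
By the outcome, as a careful person would: the job done as asked, in the order asked, and still so for the second after the job is handed in, with the robot touching nothing.
It also fails if it takes over 72 s, if anything falls off the work surface, if the arm or the gripper's body presses on something with over 40 N, if the wrist force passes 120 N, or if a joint passes its speed limit or range.

## Robot

A 7-joint arm with a two-finger parallel gripper is mounted at the origin on the work surface. World frame = base frame: x ahead of the robot, y to its left, z up, the work surface at z = 0. Lengths are in m, angles in rad, forces in N, time in s.
With the tool pointing down it reaches from about 0.425 to 0.925 m from the base axis. Payload 6.8 kg.
Tool frame: the origin (TCP) lies midway between the tips of the shut fingers; the grasp point (between the pads) lies 19 mm behind it; x points along the fingers, y is the direction in which the jaws open and shut, and the axes are right-handed (so a half turn about x gives the same grasp; the last joint's range is limited). The gripper opens to 85 mm and grips with 20 to 120 N. Pads are 22 mm wide; open, the fingers measure 114 mm over their backs; the gripper's body (76 mm by 85 mm) begins 54 mm behind the grasp point. The pads swing forward as they close: fully open they stand 13 mm farther back than shut.
Start: joints at [1.142, 0.477, 0.022, 1.555, -0.011, 1.109, -0.083], TCP at [0.213, -0.641, 0.231] pointing down, gripper open.
Joint ranges: [-2.96, 2.96], [-0.34, 2.1], [-1.41, 1.46], [0.24, 2.44], [-1.37, 4.51], [0.17, 1.92], [-2.96, 2.96]. Speed limits (rad/s): [2.39, 2.39, 3.14, 3.14, 3.14, 3.14, 3.14].

## Interface

Orientations are given as a rotation vector (axis times angle).
In Python, from bench import r gives the robot as it stands.
- The arm moves only by the tool carry_out, never from a script. Its argument "targets" is one flat list of numbers, 7 for each row, row after row: the finger opening in m, from 0 to 0.0854, then the shift along the tool's x, y, z in m, then the turn, a rotation vector about the tool's x, y, z in units of 5 degrees (1.0 is 5 degrees). A call has 1 to 12 rows; each row is the pose to reach, as a shift and turn from the pose measured when the call began, along the tool's axes at that moment; what a row does not reach only later rows make up. A row lasts 1/8 s, in which the tool goes at most 62.5 mm and 10.7 degrees, less where a joint would pass 70% of its speed; a pose out of reach is approached as far as the arm can. A call with a gripper value outside its range is refused whole. The fingers move at their own pace and stop on an object; "squeeze" is the grip in N (left out, the last holds). Time passes only in rows, so rows that repeat a pose let the fingers close. It gives the time, the measured TCP pose, the force and the opening at its end, in the units of the state.
- r.get_obs(): the state, without advancing time (a new reading comes with each control period).
- r.grab_frame(name): name is "side" or "top"; returns the picture (384x512x3 uint8, blue, green, red); there is no depth.
- r.camera_info(name): a dict with "fx", "fy", "cx", "cy" (pixels), "D" ([k1, k2, p1, p2, k3] as OpenCV has them; the pictures are not rectified), "xyz" and "orientation" of the camera in the world. Camera axes: x right, y up, looking along -z (the intrinsics and any distortion apply to the point x, -y, -z); pixel columns grow to the right and rows downward; lengths in m; the calibration is good to about 2 mm. A picture is of the moment at which its call begins. camera_info takes no time and is no camera call.
- r.hand_in(): hands the job in, once; it reports no verdict.
The state is a dict: "clock": time; "joints": joint angles; "qvel": joint speeds; "tau": joint torques, N m; "tcp_pos": TCP position; "orientation": TCP orientation; "contact_force": force on the tool from outside, world axes, zero at the start; "moment": the same for the moment, N m; "grip_width": finger opening in m.
Only numpy, scipy, OpenCV 4.12 (cv2) and the standard library are available. Lean on these libraries where they do the work, as an engineer would, in place of code of your own. Each camera call takes 0.05 s, during which the arm holds its last target. There are 200 camera calls.

## Working session

There is one attempt and no reset: what is moved stays moved. The work goes in short steps, Python scripts to look and compute and a tool call to move; the robot and the scene stay as the last step left them, time stands still between calls to the robot, and variables do not carry over. Pictures are saved under pics/ and viewed, about 8 in all and at most 12, crops included, and the job is handed in when it is done.

Besides the shell and the picture viewer there is one more tool, called after "Call:" as a command line: name --argument value ..., lists and objects as JSON in quotes. carry_out: Moves the arm, as the interface text tells. Its arguments: {"type":"object","properties":{"targets":{"type":"array","items":{"type":"number"}},"squeeze":{"type":"number"}},"required":["targets"]}

```bash
mkdir -p pics; ls
python3 - <<'E'
from bench import r
import cv2
for n in("top","side"):
    cv2.imwrite(f"pics/{n}0.png",cv2.resize(r.grab_frame(n),None,fx=1.5,fy=1.5,interpolation=cv2.INTER_CUBIC)); print(r.camera_info(n))
print(r.get_obs())
E
```

```text
pics
{'fx': 392.23343947166785, 'fy': 392.23343947166785, 'cx': 244.2513796772075, 'cy': 189.28141973164858, 'D': array([-0.08627925,  0.        ,  0.        ,  0.        ,  0.        ]), 'xyz': array([ 0.38556936, -0.13307401,  0.96546234]), 'orientation': array([ 0.1032939 , -0.13507852, -1.56241125])}
{'fx': 389.45432755495744, 'fy': 389.45432755495744, 'cx': 253.6732249365958, 'cy': 188.05873120748802, 'D': array([-0.02645602,  0.        ,  0.        ,  0.        ,  0.        ]), 'xyz': array([ 0.36368208, -0.83175857,  0.7451573 ]), 'orientation': array([ 0.81984937, -0.09296137, -0.25831922])}
{'clock': 0.1, 'joints': array([ 1.14188536,  0.47776917,  0.02233091,  1.55635434, -0.01151985,
        1.10928824, -0.08310952]), 'qvel': array([-1.61708367e-03, -5.90509838e-04, -7.57590719e-04, -4.62958031e-03,
       -8.16304204e-04,  5.37902740e-05, -9.05271786e-04]), 'tau': array([ 4.55495450e-03, -5.97752988e+01,  1.61363773e+00, -2.81953132e+01,
        1.28007613e-02,  5.00617418e-03,  3.48394209e-06]), 'tcp_pos': array([ 0.21268463, -0.64005219,  0.23038727]), 'orientation': array([ 2.048319  ,  0.33319629, -2.04908689]), 'contact_force': array([ 0.07986991,  0.26881378, -0.1307325 ]), 'moment': array([ 0.01197551, -0.00594994,  0.0046842 ]), 'grip_width': 0.08492461584746751}
```

View pics/top0.png

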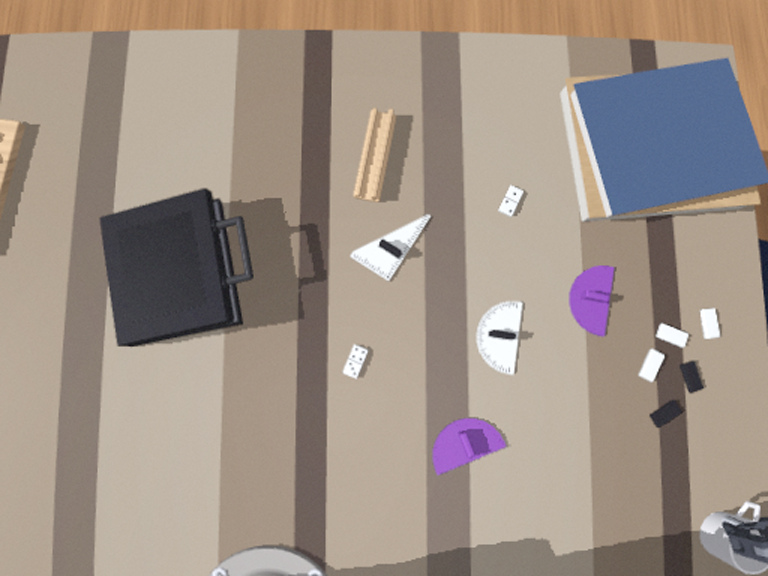

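View pics/side0.png

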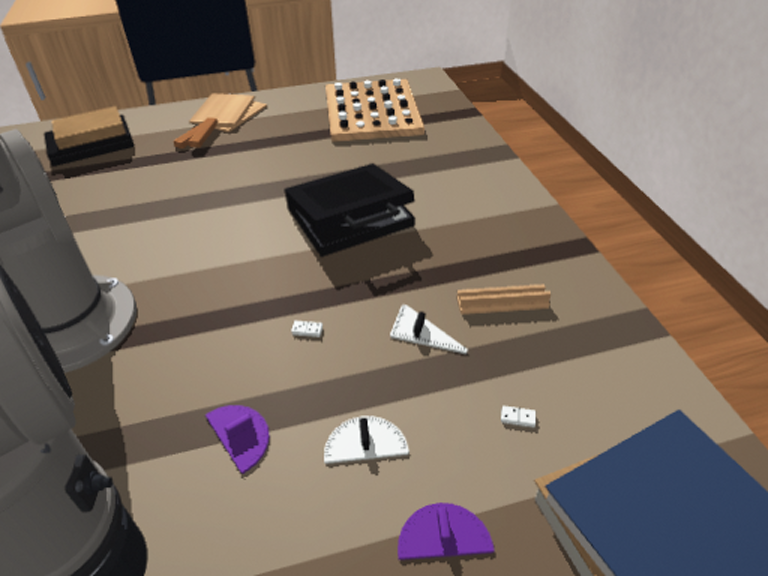

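The top view shows the case (centre 175,268; lid ajar; handle bar at 240,250), the set square (390,248), the white protractor (502,335), the dominoes (512,200 and 356,361) and the rack (375,155). There are also two purple protractors (470,445 and 597,300). The white protractor with a black grip at (502,335) fits the description and the purple ones don't. I'll confirm it in an enlarged crop.

```bash
cat > h.py <<'E'
import numpy as np, cv2
from scipy.spatial.transform import Rotation as R
from scipy.optimize import least_squares
from bench import r
def proj(n,P):
    c=r.camera_info(n); F=np.diag([1,-1,-1.])
    M=F@R.from_rotvec(c["orientation"]).as_matrix().T
    K=np.array([[c["fx"],0,c["cx"]],[0,c["fy"],c["cy"]],[0,0,1]])
    return cv2.projectPoints(np.atleast_2d(P).astype(float),cv2.Rodrigues(M)[0],-M@c["xyz"],K,c["D"])[0][:,0]
def toworld(n,uv,z):
    c=r.camera_info(n)
    K=np.array([[c["fx"],0,c["cx"]],[0,c["fy"],c["cy"]],[0,0,1]])
    q=cv2.undistortPoints(np.array(uv,float).reshape(-1,1,2),K,c["D"])[:,0]
    d=np.c_[q[:,0],-q[:,1],-np.ones(len(q))]@R.from_rotvec(c["orientation"]).as_matrix().T
    return c["xyz"]+d*((np.asarray(z)-c["xyz"][2])/d[:,2])[:,None]
def place(L,x,y,a): # local pts -> world
    L=np.atleast_2d(L); c,s=np.cos(a),np.sin(a)
    return np.c_[x+c*L[:,0]-s*L[:,1],y+s*L[:,0]+c*L[:,1],L[:,2]]
def fit(obs,x0): # obs: list of (cam, local pt, uv)
    def f(p): return np.concatenate([proj(n,place(L,*p))[0]-uv for n,L,uv in obs])
    return least_squares(f,x0)
def crop(im,x0,y0,x1,y1,s):
    o=cv2.resize(im[y0:y1,x0:x1],None,fx=s,fy=s,interpolation=cv2.INTER_CUBIC)
    for k in range(x0-x0%10+10,x1,10):
        cv2.line(o,((k-x0)*s,0),((k-x0)*s,4 if k%50 else 10),(0,0,255),1)
        if k%20==0: cv2.putText(o,str(k),((k-x0)*s-8,14),0,.32,(0,0,255),1)
    for k in range(y0-y0%10+10,y1,10):
        cv2.line(o,(0,(k-y0)*s),(4,(k-y0)*s),(0,0,255),1)
        if k%20==0: cv2.putText(o,str(k),(5,(k-y0)*s+3),0,.32,(0,0,255),1)
    return o
def sheet(name,items,w=800,h=600):
    S=np.zeros((h,w,3),np.uint8)
    for im,(X,Y) in items: 
        im=im[:h-Y,:w-X]; S[Y:Y+im.shape[0],X:X+im.shape[1]]=im
    cv2.imwrite(name,S)
E
python3 - <<'E'
from h import *
t=r.grab_frame("top"); s=r.grab_frame("side")
cv2.imwrite("pics/t.bmp",t);cv2.imwrite("pics/s.bmp",s)
sheet("pics/c1.png",[(crop(t,60,120,172,235,4),(0,0)),(crop(t,230,138,292,190,5),(455,0)),(crop(t,312,195,353,255,5),(455,265))])
sheet("pics/c2.png",[(crop(s,186,105,282,170,5),(0,0)),(crop(s,256,200,316,240,5),(0,330)),(crop(s,212,272,277,314,5),(310,330))])
# silhouettes of the white plates
for n,im,rois in(("top",t,((230,138,292,190),(312,195,353,255))),("side",s,((256,200,316,240),(212,272,277,314)))):
  for x0,y0,x1,y1 in rois:
    m=(im[y0:y1,x0:x1].min(2)>165).astype(np.uint8)
    c=max(cv2.findContours(m,0,2)[0],key=cv2.contourArea)
    print(n,cv2.contourArea(c),(cv2.approxPolyDP(c,1.5,True)[:,0]+[x0,y0]).tolist())
E
```

```text
top 897.0 [[286, 143], [236, 166], [233, 171], [259, 186], [269, 170], [268, 165], [270, 164], [271, 167]]
top 1854.0 [[313, 195], [312, 199], [315, 199], [312, 201], [312, 211], [314, 212], [312, 214], [313, 254], [342, 254], [343, 251], [345, 254], [352, 253], [352, 243], [350, 242], [352, 239], [348, 239], [351, 233], [348, 238], [347, 232], [345, 248], [342, 249], [348, 202], [343, 199], [343, 196], [346, 196], [343, 195], [340, 198], [341, 200], [336, 201], [332, 198], [331, 202], [327, 204], [321, 196], [324, 195], [328, 198], [327, 200], [332, 195], [328, 198], [325, 195]]
side 254.5 [[268, 203], [260, 223], [276, 226], [274, 219], [278, 209]]
side 1022.0 [[216, 307], [243, 304], [238, 281], [241, 277], [245, 279], [246, 289], [252, 304], [270, 302], [272, 299], [267, 287], [260, 281], [249, 277], [232, 279], [223, 285], [216, 298]]
```

View pics/c1.png

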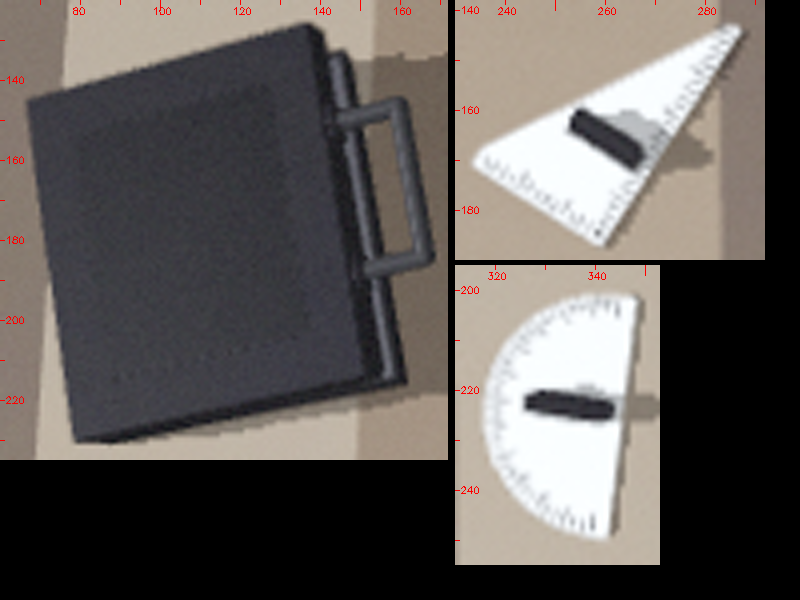

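View pics/c2.png

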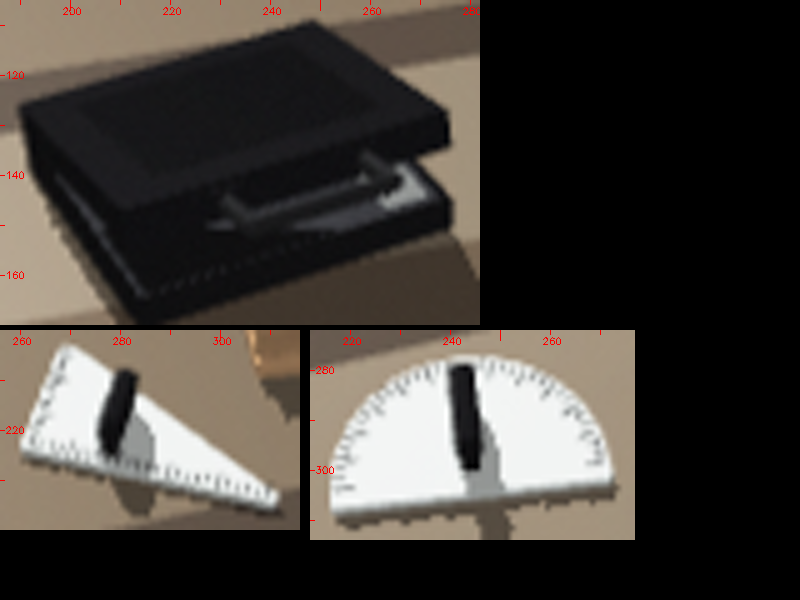

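The crops confirm the white protractor and the set square, each with a black bar grip. The lid is ajar. Next I fit the poses from the pixels read off.

```bash
cat > fit0.py <<'E'
from h import *
def px(cx,cy,s,X0,Y0): return lambda X,Y: np.array([(X-X0+.5)/s-.5+cx,(Y-Y0+.5)/s-.5+cy])
q=px(230,138,5,455,0); Q=px(256,200,5,0,330); T,S="top","side"
sq=[(T,(-44,-26,6),q(605,246)),(T,(88,-26,6),q(744,33)),(T,(88,-21,6),q(735,24)),(T,(-35,50,6),q(487,147)),(T,(-44,50,6),q(473,162)),
 (T,(0,20,31),q(574,118)),(T,(0,-20,31),q(641,163)),
 (S,(-44,-26,6),Q(22,442)),(S,(-44,50,6),Q(57,347)),(S,(-35,50,6),Q(70,345)),(S,(88,-21,6),Q(279,492)),(S,(88,-26,6),Q(276,503))]
p=px(312,195,5,455,265); P=px(212,272,5,310,330)
pr=[(T,(60,-30,6),p(638,297)),(T,(-60,-30,6),p(609,537)),(T,(0,38,6),p(484,413)),(T,(0,20,31),p(526,402)),(T,(0,-20,31),p(613,408)),
 (S,(-60,-30,6),P(333,508)),(S,(60,-30,6),P(612,482))]
c=px(60,120,4,0,0); C=px(186,105,5,0,0)
lid=[(T,(106,94,51),c(28,101)),(T,(-106,94,51),c(76,440)),(T,(106,-94,51),c(308,25)),(T,(-106,-94,51),c(358,378)),
 (T,(42,-135.6,38),c(402,108)),(T,(-42,-135.6,38),c(425,252)),(S,(-106,94,51),C(20,107)),(S,(106,94,51),C(313,20)),
 (S,(106,-94,51),C(450,113)),(S,(-106,-94,51),C(123,208)),(S,(-42,-135.6,38),C(238,218)),(S,(42,-135.6,38),C(393,187))]
tray=[(T,(-106,-94,25),c(405,383)),(T,(106,-94,25),c(345,52)),(S,(106,-94,25),C(450,208)),(S,(-106,-94,25),C(145,297))]
mm=lambda L:np.array(L)/1000
def swing(L,th):
    x,y,z=mm(L); y-=.094; z-=.025; return np.array([x,.094+y*np.cos(th)+z*np.sin(th),.025-y*np.sin(th)+z*np.cos(th)])
if __name__=="__main__":
    for n,o,x0 in(("square",sq,(.45,-.1,-.5)),("prot",pr,(.3,-.3,.1))):
        s=fit([(a,mm(b),u) for a,b,u in o],x0); print(n,s.x.round(4),"res",s.fun.reshape(-1,2).round(1).tolist())
    def f(p): return np.concatenate([proj(a,place(swing(b,p[3]),*p[:3]))[0]-u for a,b,u in lid]+[proj(a,place(mm(b),*p[:3]))[0]-u for a,b,u in tray])
    s=least_squares(f,(.42,.2,.2,.2),loss="soft_l1"); print("case",s.x.round(4),f(s.x).reshape(-1,2).round(1).tolist())
E
python3 fit0.py
```

```text
square [ 0.5902 -0.1911 -0.5676] res [[-0.4, -0.0], [-0.3, -0.7], [-0.2, 0.1], [-0.5, 0.4], [0.3, 0.4], [0.2, -1.1], [0.6, -1.4], [-1.1, 0.9], [0.0, -0.4], [0.7, 0.6], [-0.9, 0.6], [-0.7, -0.1]]
prot [ 0.4486 -0.3718 -0.1296] res [[-0.9, 0.2], [0.2, 0.4], [0.5, -2.7], [1.7, -0.3], [0.6, 0.7], [-1.2, 0.3], [-0.8, -1.9]]
case [0.5504 0.1622 0.2025 0.1968] [[-0.1, -1.0], [-0.7, 0.4], [0.4, -1.4], [2.4, -0.7], [-0.1, 0.9], [0.2, -0.1], [-1.1, -1.0], [-0.3, -0.4], [-0.8, -1.0], [-1.2, 0.1], [3.0, 1.1], [-1.5, -1.1], [-0.3, -0.3], [0.8, -1.0], [0.2, -1.7], [-2.4, 1.1]]
```

```bash
cat >> h.py <<'E'
CASE=[.5504,.1622,.2025]
def go(*wps,grip=0):
    """print row (shift mm-rounded, turn in 5deg) for world TCP waypoints (x,y,z,jaw yaw), tool down"""
    o=r.get_obs(); A=R.from_rotvec(o["orientation"]); 
    print("tcp",o["tcp_pos"].round(4),"clock",round(o["clock"],2),"F",o["contact_force"].round(1),"w",round(o["grip_width"],4),"jaw",np.arctan2(*A.as_matrix()[[1,0],1]).round(3),"down",A.as_matrix()[:,0].round(3))
    for x,y,z,a in wps:
        ya=A.as_matrix()[:,1]
        if np.cos(a)*ya[0]+np.sin(a)*ya[1]<0: a+=np.pi
        c,s=np.cos(a),np.sin(a)
        B=R.from_matrix(np.array([[0,c,s],[0,s,-c],[-1,0,0]]))
        d=A.inv().apply(np.array([x,y,z])-o["tcp_pos"]); t=(A.inv()*B).as_rotvec()/np.radians(5)
        print([grip]+d.round(4).tolist()+t.round(2).tolist())
def handle(th,dz=0):
    from fit0 import swing
    return place(swing((0,-135.6,38),th),*CASE)[0]
E
python3 - <<'E'
import fit0
from h import *
mm=lambda b:np.array(b)/1000
o=[(a,mm(b),u) for a,b,u in fit0.pr if b!=(0,38,6)]
s=fit(o,(.45,-.37,-.12)); print(s.x.round(4),s.fun.round(1))
h=handle(.197); print(h)
a=CASE[2]+np.pi/2
go((h[0],h[1],h[2]+.06,a),(h[0],h[1],h[2]-.019,a),grip=.04)
E
```

```text
[ 0.45   -0.3721 -0.153 ] [-0.3 -0.  -0.3 -0.   1.8 -1.1  0.7  0.3 -0.9 -0.3 -0.3 -1.3]
[0.57626683 0.03621335 0.08268776]
tcp [ 0.2127 -0.6402  0.2307] clock 0.2 F [ 0.4 -0.6 -0.6] w 0.0853 jaw -1.25 down [-0.     0.001 -1.   ]
[0.04, 0.0885, -0.5272, -0.5583, 1.36, 0.0, 0.01]
[0.04, 0.1675, -0.5271, -0.5583, 1.36, 0.0, 0.01]
```

Call:
carry_out --targets '[0.04,0.03,-0.527,-0.558,1.36,0,0,0.04,0.03,-0.527,-0.558,1.36,0,0,0.04,0.03,-0.527,-0.558,1.36,0,0,0.04,0.03,-0.527,-0.558,1.36,0,0,0.04,0.03,-0.527,-0.558,1.36,0,0,0.04,0.03,-0.527,-0.558,1.36,0,0,0.04,0.03,-0.527,-0.558,1.36,0,0,0.04,0.03,-0.527,-0.558,1.36,0,0,0.04,0.03,-0.527,-0.558,1.36,0,0,0.04,0.03,-0.527,-0.558,1.36,0,0,0.04,0.03,-0.527,-0.558,1.36,0,0,0.04,0.03,-0.527,-0.558,1.36,0,0]' --squeeze 25

```text
clock: 1.7
tcp_pos: [0.5681, 0.0213, 0.2019]
orientation: [2.116, 0.215, -2.116]
contact_force: [0.8, -0.5, 0.0]
grip_width: 0.0401
```

Run:
```python
from h import *
h=handle(.197); a=CASE[2]+np.pi/2
go((h[0],h[1],h[2]+.03,a),(h[0],h[1],h[2]-.019,a),grip=.04)
```

```text
tcp [0.5681 0.0213 0.2019] clock 1.7 F [ 0.8 -0.5  0. ] w 0.0401 jaw -1.369 down [-0.     0.001 -1.   ]
[0.04, 0.0893, -0.0129, -0.011, -0.01, 0.0, 0.01]
[0.04, 0.1383, -0.0129, -0.011, -0.01, 0.0, 0.01]
```

Call:
carry_out --targets '[0.04,0.05,-0.013,-0.011,0,0,0,0.04,0.09,-0.013,-0.011,0,0,0,0.04,0.115,-0.013,-0.011,0,0,0,0.04,0.138,-0.013,-0.011,0,0,0,0.04,0.138,-0.013,-0.011,0,0,0,0.0,0.138,-0.013,-0.011,0,0,0,0.0,0.138,-0.013,-0.011,0,0,0,0.0,0.138,-0.013,-0.011,0,0,0]'

```text
clock: 2.7
tcp_pos: [0.5772, 0.036, 0.0651]
orientation: [2.118, 0.214, -2.113]
contact_force: [0.5, -1.3, 1.1]
grip_width: 0.0109
```

Run:
```python
from h import *
a=CASE[2]+np.pi/2
h0=handle(.197)
o=r.get_obs()["tcp_pos"]; off=o-h0; print("off",off.round(4))
W=[np.r_[handle(t)+off,a] for t in np.linspace(.197,1.92,23)[1:]]
go(*W)
t=r.grab_frame("top");s=r.grab_frame("side")
sheet("pics/g.png",[(crop(t,110,90,220,210,4),(0,0)),(crop(s,200,70,290,160,4),(440,0))])
```

```text
off [ 0.001  -0.0002 -0.0176]
tcp [0.5772 0.036  0.0651] clock 2.7 F [ 0.5 -1.3  1.1] w 0.0109 jaw -1.369 down [ 0.002  0.001 -1.   ]
[0, -0.0172, -0.0052, -0.0, -0.01, -0.03, 0.0]
[0, -0.034, -0.0117, -0.0001, -0.01, -0.03, 0.0]
[0, -0.0502, -0.0196, -0.0001, -0.01, -0.03, 0.0]
[0, -0.0658, -0.0286, -0.0001, -0.01, -0.03, 0.0]
[0, -0.0806, -0.0389, -0.0001, -0.01, -0.03, 0.0]
[0, -0.0945, -0.0503, -0.0001, -0.01, -0.03, 0.0]
[0, -0.1076, -0.0627, -0.0002, -0.01, -0.03, 0.0]
[0, -0.1196, -0.0761, -0.0002, -0.01, -0.03, 0.0]
[0, -0.1305, -0.0904, -0.0002, -0.01, -0.03, 0.0]
[0, -0.1402, -0.1056, -0.0002, -0.01, -0.03, 0.0]
[0, -0.1488, -0.1214, -0.0002, -0.01, -0.03, 0.0]
[0, -0.1561, -0.1379, -0.0002, -0.01, -0.03, 0.0]
[0, -0.1621, -0.1549, -0.0002, -0.01, -0.03, 0.0]
[0, -0.1667, -0.1723, -0.0002, -0.01, -0.03, 0.0]
[0, -0.1699, -0.19, -0.0001, -0.01, -0.03, 0.0]
[0, -0.1718, -0.2079, -0.0001, -0.01, -0.03, 0.0]
[0, -0.1722, -0.2259, -0.0001, -0.01, -0.03, 0.0]
[0, -0.1713, -0.2439, -0.0001, -0.01, -0.03, 0.0]
[0, -0.1689, -0.2617, -0.0001, -0.01, -0.03, 0.0]
[0, -0.1651, -0.2793, -0.0, -0.01, -0.03, 0.0]
[0, -0.16, -0.2966, 0.0, -0.01, -0.03, 0.0]
[0, -0.1536, -0.3134, 0.0, -0.01, -0.03, 0.0]
```

View pics/g.png

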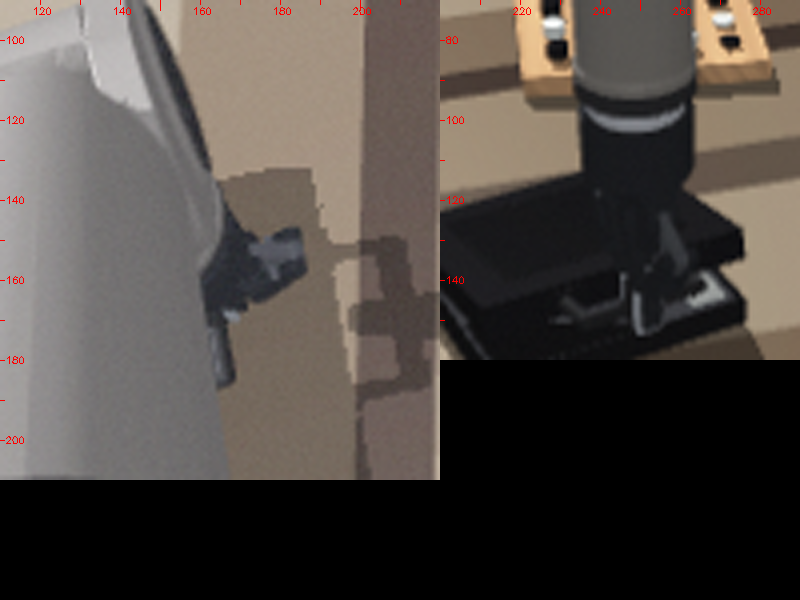

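The fingers hold the handle bar: opening stopped at 10.9 mm, and the side crop shows the bar at (250,142). Next I swing it open.

Call:
carry_out --targets '[0,-0.017,-0.005,0,0,0,0,0,-0.034,-0.012,0,0,0,0,0,-0.05,-0.0195,0,0,0,0,0,-0.066,-0.0285,0,0,0,0,0,-0.0805,-0.039,0,0,0,0,0,-0.0945,-0.05,0,0,0,0,0,-0.1075,-0.0625,0,0,0,0,0,-0.1195,-0.076,0,0,0,0,0,-0.1305,-0.0905,0,0,0,0,0,-0.14,-0.1055,0,0,0,0,0,-0.149,-0.1215,0,0,0,0]'

```text
clock: 4.18
tcp_pos: [0.5531, 0.1515, 0.2167]
orientation: [2.118, 0.205, -2.112]
contact_force: [-1.3, -9.5, 4.4]
grip_width: 0.0111
```

Run:
```python
from h import *
a=CASE[2]+np.pi/2
off=np.array([.001,0,-.0176])
go(*[np.r_[handle(t)+off,a] for t in np.r_[np.linspace(.197,1.92,23)[12:],1.95]])
```

```text
tcp [0.5531 0.1515 0.2167] clock 4.17 F [-1.3 -9.5  4.4] w 0.0111 jaw -1.373 down [ 0.004 -0.005 -1.   ]
[0, -0.0046, -0.0201, -0.0004, -0.05, -0.03, -0.06]
[0, -0.0107, -0.037, -0.0004, -0.05, -0.03, -0.06]
[0, -0.0154, -0.0544, -0.0003, -0.05, -0.03, -0.06]
[0, -0.0187, -0.0721, -0.0003, -0.05, -0.03, -0.06]
[0, -0.0207, -0.09, -0.0002, -0.05, -0.03, -0.06]
[0, -0.0212, -0.108, -0.0001, -0.05, -0.03, -0.06]
[0, -0.0204, -0.126, -0.0, -0.05, -0.03, -0.06]
[0, -0.0181, -0.1438, 0.0001, -0.05, -0.03, -0.06]
[0, -0.0144, -0.1615, 0.0002, -0.05, -0.03, -0.06]
[0, -0.0094, -0.1788, 0.0002, -0.05, -0.03, -0.06]
[0, -0.003, -0.1956, 0.0003, -0.05, -0.03, -0.06]
[0, -0.0003, -0.2019, 0.0004, -0.05, -0.03, -0.06]
```

Call:
carry_out --targets '[0,-0.0045,-0.02,0,0,0,0,0,-0.0105,-0.037,0,0,0,0,0,-0.0155,-0.0545,0,0,0,0,0,-0.0185,-0.072,0,0,0,0,0,-0.0205,-0.09,0,0,0,0,0,-0.021,-0.108,0,0,0,0,0,-0.0205,-0.126,0,0,0,0,0,-0.018,-0.144,0,0,0,0,0,-0.0145,-0.1615,0,0,0,0,0,-0.0095,-0.179,0,0,0,0,0,-0.004,-0.193,0,0,0,0,0,-0.004,-0.194,0,0,0,0]'

```text
clock: 5.68
tcp_pos: [0.5127, 0.3434, 0.2188]
orientation: [2.114, 0.208, -2.114]
contact_force: [-5.2, 0.1, -1.6]
grip_width: 0.0106
```

Run:
```python
from h import *
a=CASE[2]+np.pi/2
off=np.array([.001,0,-.0176])
go(*[np.r_[handle(t)+off,a] for t in (1.92,1.93)])
```

```text
tcp [0.5127 0.3434 0.2188] clock 5.67 F [-5.2  0.1 -1.6] w 0.0106 jaw -1.37 down [ 0.001 -0.004 -1.   ]
[0, 0.0001, 0.0005, -0.0014, -0.02, 0.0, -0.05]
[0, 0.001, -0.0016, -0.0014, -0.02, 0.0, -0.05]
```

Call:
carry_out --targets '[0.035,0,0,0,0,0,0,0.035,0,0,0,0,0,0,0.035,-0.04,0,0,0,0,0,0.04,-0.09,0,0,0,0,0,0.04,-0.09,0.05,0.003,-1,0,0,0.04,-0.09,0.11,0.006,-3,0,0,0.04,-0.08,0.17,0.01,-5,0,0,0.04,-0.06,0.23,0.013,-7,0,0,0.04,-0.04,0.29,0.016,-9.2,0,0,0.04,0,0.35,0.02,-9.2,0,0,0.04,0,0.41,0.023,-9.2,0,0,0.04,0,0.47,0.026,-9.2,0,0]'

```text
clock: 7.18
tcp_pos: [0.5798, -0.1174, 0.2206]
orientation: [1.611, 0.88, -1.614]
contact_force: [1.1, -0.7, 0.0]
grip_width: 0.0401
```

Call:
carry_out --targets '[0.04,0,0.08,-0.06,0,0,0,0.04,0,0.08,-0.06,0,0,0]'

```text
clock: 7.42
tcp_pos: [0.6818, -0.1121, 0.2209]
orientation: [1.615, 0.876, -1.615]
contact_force: [0.4, 0.4, 0.1]
grip_width: 0.0401
```

Run:
```python
from h import *
go((.5902,-.1911,.06,-.5676),(.5902,-.1911,.009,-.5676),grip=.04)
t=r.grab_frame("top");s=r.grab_frame("side");cv2.imwrite("pics/t2.bmp",t);cv2.imwrite("pics/s2.bmp",s)
sheet("pics/open.png",[(crop(t,50,110,172,240,4),(0,0)),(crop(s,180,60,285,175,4),(380,0))],800,560)
```

```text
tcp [ 0.6818 -0.1121  0.2209] clock 7.42 F [0.4 0.4 0.1] w 0.0401 jaw -0.572 down [ 0.003 -0.005 -1.   ]
[0.04, 0.161, -0.0351, 0.1156, -0.05, 0.03, -0.06]
[0.04, 0.212, -0.0353, 0.1155, -0.05, 0.03, -0.06]
```

View pics/open.png

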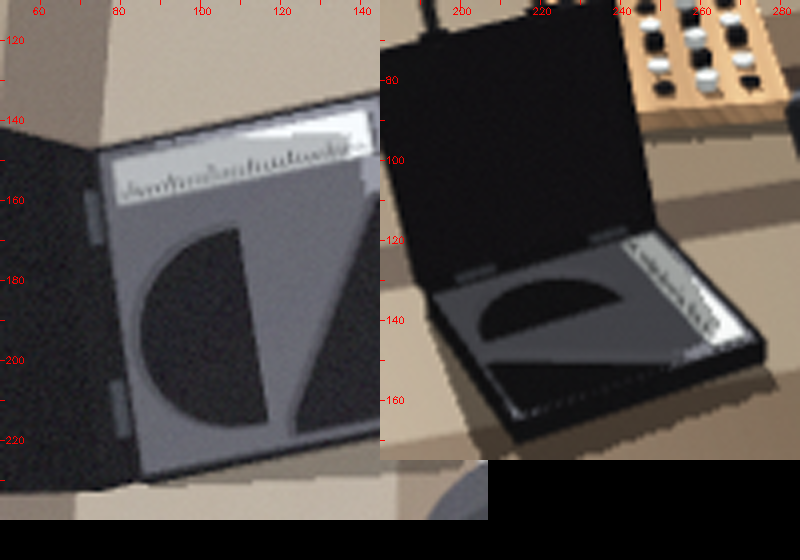

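Lid is fully open. Both cut-outs are empty: the protractor's mouth is at top px (85–117, 167–216) and the ruler is at +x. Next is the set square.

Call:
carry_out --targets '[0.04,0.03,-0.018,0.058,0,0,0,0.04,0.07,-0.035,0.1155,0,0,0,0.04,0.12,-0.035,0.1155,0,0,0,0.04,0.16,-0.035,0.1155,0,0,0,0.04,0.185,-0.035,0.1155,0,0,0,0.04,0.2,-0.035,0.1155,0,0,0,0.04,0.211,-0.035,0.1155,0,0,0,0.04,0.211,-0.035,0.1155,0,0,0,0,0.211,-0.035,0.1155,0,0,0,0,0.211,-0.035,0.1155,0,0,0,0,0.211,-0.035,0.1155,0,0,0,0,0.211,-0.035,0.1155,0,0,0]' --squeeze 40

```text
clock: 9.02
tcp_pos: [0.5927, -0.1892, 0.0102]
orientation: [1.615, 0.878, -1.61]
contact_force: [-0.3, 0.1, 6.0]
grip_width: 0.0116
```

```bash
cat > fitc.py <<'E'
from fit0 import *
c=px(50,110,4,0,0); C=px(180,60,4,380,0)
o=[(T,(106,94,25),c(97,150)),(T,(-106,94,25),c(141,481)),(T,(42.5,9.5,22),c(238,227)),(T,(-86.5,9.5,22),c(267,425)),(T,(-97.5,-.5,22),c(290,432)),
(S,(-86.5,9.5,22),C(488,342)),(S,(42.5,9.5,22),C(624,298)),(S,(106,94,25),C(655,228)),(S,(106,-94,25),C(766,340)),(S,(-106,94,25),C(428,294)),(S,(-97.5,-.5,22),C(487,363))]
s=fit([(a,mm(b),u) for a,b,u in o],(.55,.162,.2)); print(s.x.round(4),s.fun.reshape(-1,2).round(1).tolist())
for k in "TS":
    oo=[(a,mm(b),u) for a,b,u in o if a==globals()[k]]; print(k,fit(oo,s.x).x.round(4))
E
python3 fitc.py
python3 - <<'E'
from h import *
go((.5902,-.1911,.12,.2025))
E
```

```text
[0.5509 0.1617 0.2116] [[-1.2, -0.7], [-0.1, 0.3], [0.7, -2.2], [1.7, -0.5], [0.7, 1.3], [-1.0, 0.4], [2.3, -0.2], [0.3, -1.2], [-0.0, -0.3], [-1.5, -0.4], [-2.8, -2.2]]
T [0.5498 0.1623 0.2033]
S [0.5521 0.1585 0.2317]
tcp [ 0.5927 -0.1892  0.0102] clock 9.03 F [-0.3  0.1  6. ] w 0.0116 jaw -0.568 down [ 0.005 -0.004 -1.   ]
[0, -0.1098, -0.0004, 0.003, -8.83, 0.03, -0.07]
```

Call:
carry_out --targets '[0,-0.03,0,0,0,0,0,0,-0.07,0,0,-2,0,0,0,-0.11,0,0,-4,0,0,0,-0.11,0,0,-6,0,0,0,-0.11,0,0,-8,0,0,0,-0.11,0,0,-8.9,0,0,0,-0.11,0,0,-8.9,0,0,0,-0.11,0,0,-8.9,0,0]'

```text
clock: 10.02
tcp_pos: [0.592, -0.1888, 0.1201]
orientation: [1.055, 1.293, -1.054]
contact_force: [-0.3, -0.7, -0.5]
grip_width: 0.0111
```

Run:
```python
from h import *
go((.5902,-.1911,.12,.205))
t=r.grab_frame("top");s=r.grab_frame("side");cv2.imwrite("pics/t3.bmp",t);cv2.imwrite("pics/s3.bmp",s)
o=r.get_obs(); x,y,z=o["tcp_pos"]
L=np.array([(-44,-26),(88,-26),(88,-21),(-35,50),(-44,50)])/1000; L=np.c_[L,np.full(5,z-.009+.006)]
P=place(L,x,y,.205); 
for n,im in(("top",t),("side",s)):
    uv=proj(n,P); print(n,uv.round(1).tolist()); 
    c=uv.mean(0).astype(int); lo=uv.min(0).astype(int)-8; hi=uv.max(0).astype(int)+8
    k=crop(im,max(lo[0],0),max(lo[1],0),hi[0],hi[1],5); print(n,lo,hi); 
    globals()[n]=k
sheet("pics/held.png",[(top,(0,0)),(side,(top.shape[1]+5,0))])
```

```text
tcp [ 0.592  -0.1888  0.1201] clock 10.03 F [-0.3 -0.7 -0.5] w 0.0111 jaw 0.207 down [ 0.005 -0.004 -1.   ]
[0, 0.0001, -0.0023, 0.0019, 0.02, 0.05, -0.05]
top [[277.4, 172.1], [264.9, 116.0], [262.8, 116.4], [242.8, 174.8], [243.7, 178.7]]
top [234 107] [285 186]
side [[268.9, 199.5], [317.0, 181.4], [315.9, 180.1], [257.1, 178.9], [253.8, 180.0]]
side [245 170] [325 207]
```

View pics/held.png

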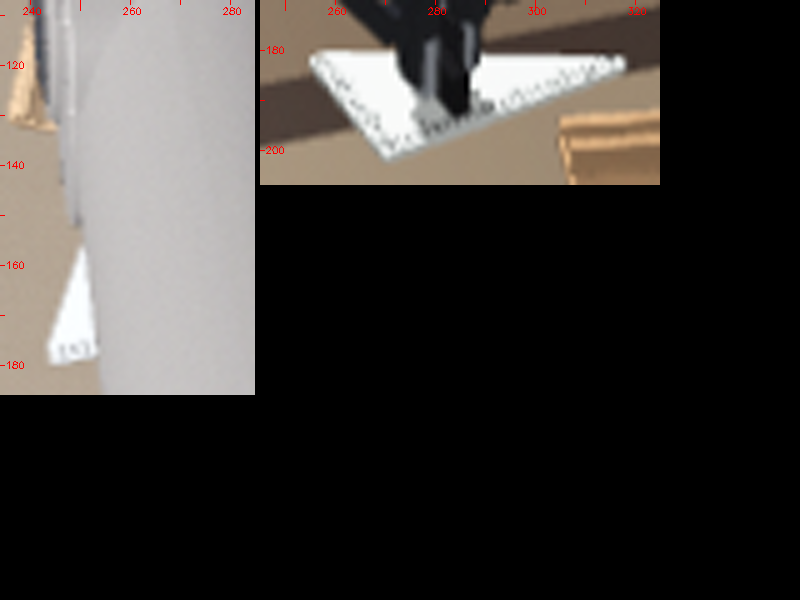

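The side crop shows the square held level, with its corners 1–2 px below the prediction. That puts the part about 2 mm toward its −y from the TCP.

```bash
sed -i 's/^CASE=.*/CASE=[.5505,.162,.205]/' h.py
python3 - <<'E'
from h import *
p=place((-.049,-.053,0),*CASE)[0]; print(p)
go((*p[:2],.10,.205),(*p[:2],.047,.205))
E
```

```text
[0.51331507 0.10013498 0.        ]
tcp [ 0.5921 -0.1887  0.1202] clock 10.12 F [ 0.1 -0.6 -0.8] w 0.011 jaw 0.207 down [ 0.005 -0.004 -1.   ]
[0, 0.0187, -0.0178, -0.299, 0.03, 0.06, -0.05]
[0, 0.0717, -0.018, -0.2992, 0.03, 0.06, -0.05]
```

Call:
carry_out --targets '[0,0,-0.003,-0.045,0,0,0,0,0.01,-0.006,-0.1,0,0,0,0,0.019,-0.009,-0.155,0,0,0,0,0.019,-0.012,-0.21,0,0,0,0,0.019,-0.016,-0.26,0,0,0,0,0.019,-0.018,-0.299,0,0,0,0,0.03,-0.018,-0.299,0,0,0,0,0.05,-0.018,-0.299,0,0,0,0,0.068,-0.018,-0.299,0,0,0,0,0.072,-0.018,-0.299,0,0,0,0,0.072,-0.018,-0.299,0,0,0]'

```text
clock: 11.5
tcp_pos: [0.5134, 0.0996, 0.0464]
orientation: [1.054, 1.294, -1.055]
contact_force: [-0.5, 0.0, -0.4]
grip_width: 0.011
```

Run:
```python
from h import *
p=place((-.049,-.053,0),*CASE)[0]
go((*p[:2],.022,.205))
s=r.grab_frame("side");t=r.grab_frame("top");cv2.imwrite("pics/s4.bmp",s)
sheet("pics/hov.png",[(crop(s,182,105,282,172,6),(0,0)),(crop(t,75,135,170,235,2),(605,0))],800,400)
```

```text
tcp [0.5134 0.0996 0.0464] clock 11.5 F [-0.5  0.  -0.4] w 0.011 jaw 0.207 down [ 0.005 -0.004 -1.   ]
[0, 0.0244, -0.0, -0.0007, 0.02, 0.06, -0.04]
```

View pics/hov.png

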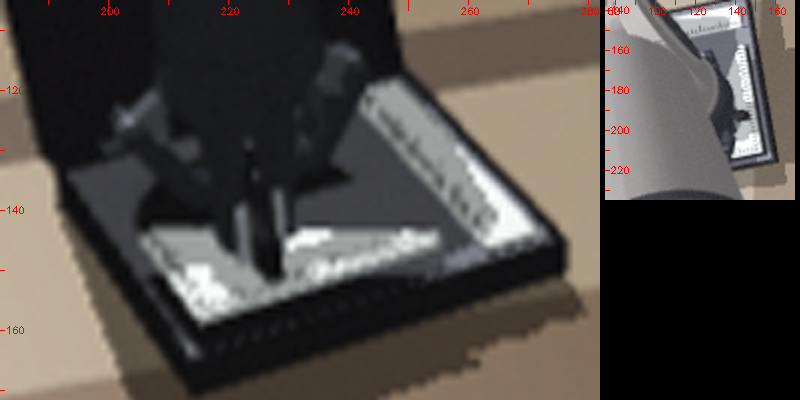

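Run:
```python
from fit0 import *
C=px(182,105,6,0,0)
h=42
o=[(S,(-44,-26,h),C(205,325)),(S,(88,-26,h),C(440,240)),(S,(88,-21,h),C(438,232)),(S,(-44,50,h),C(138,239)),(S,(-35,50,h),C(150,229))]
s=fit([(a,mm(b),u) for a,b,u in o],(.513,.1,.205)); print("sq",s.x.round(4),s.fun.round(1))
pk=[(S,(106,-94,25),C(566,243)),(S,(-106,94,25),C(62,182)),(S,(-106,-94,25),C(186,367)),(S,(106,94,25),C(407,79)),(S,(-86.5,9.5,22),px(180,60,4,380,0)(488,342)),(S,(42.5,9.5,22),px(180,60,4,380,0)(624,298))]
s2=fit([(a,mm(b),u) for a,b,u in pk],(.55,.16,.2)); print("case",s2.x.round(4),s2.fun.round(1))
for cs in (s2.x,(.5505,.162,.205)): print("pocket",place(mm((-49,-55,0)),*cs))
```

```text
sq [0.5142 0.093  0.243 ] [-0.5 -0.7  0.  -0.4 -0.5  0.1  0.1  0.2  0.8  0.9]
case [0.5504 0.1573 0.2046] [ 0.4  0.3 -1.7 -1.6  0.   0.4 -0.3 -1.6 -0.9  1.1  2.5  0.6]
pocket [[0.51358869 0.09350769 0.        ]]
pocket [[0.51372221 0.09817686 0.        ]]
```

Measured in the same (side) view, square and pocket agree within 1 mm, so I lower it.

Call:
carry_out --targets '[0,0.006,0,0,0,0,0,0,0.012,0,0,0,0,0,0,0.017,0,0,0,0,0,0,0.021,0,0,0,0,0,0,0.0235,0,0,0,0,0,0,0.0245,0,0,0,0,0,0,0.0245,0,0,0,0,0]'

```text
clock: 12.48
tcp_pos: [0.514, 0.0998, 0.0226]
orientation: [1.055, 1.293, -1.054]
contact_force: [-0.3, 0.7, -1.1]
grip_width: 0.0112
```

Run:
```python
from h import *
o=r.get_obs();print(o["moment"],o["contact_force"],o["tcp_pos"])
```

```text
[-0.0606492  -0.02429099 -0.03316215] [-0.29821966  0.73519227 -1.13095525] [0.51401808 0.09982535 0.02264248]
```

Call:
carry_out --targets '[0,0.001,0,0,0,0,0,0,0.001,0,0,0,0,0,0.03,0.0,0,0,0,0,0,0.03,0,0,0,0,0,0,0.03,-0.02,0,0,0,0,0,0.03,-0.06,0,0,0,0,0,0.03,-0.1,0,0,0,0,0,0.03,-0.11,0,0,0,0,0]'

```text
clock: 13.48
tcp_pos: [0.5148, 0.1008, 0.135]
orientation: [1.057, 1.29, -1.05]
contact_force: [-0.0, 0.5, -0.3]
grip_width: 0.03
```

Run:
```python
from h import *
go((.45,-.372,.14,-.15),(.45,-.372,.010,-.15),grip=.04)
```

```text
tcp [0.5148 0.1008 0.135 ] clock 13.47 F [-0.   0.5 -0.3] w 0.03 jaw 0.207 down [ 0.01  -0.003 -1.   ]
[0.04, -0.0043, -0.1605, 0.4494, 4.09, 0.04, -0.12]
[0.04, 0.1257, -0.1617, 0.4488, 4.09, 0.04, -0.12]
```

Call:
carry_out --targets '[0.04,-0.004,-0.02,0.055,0.5,0,0,0.04,-0.004,-0.04,0.11,1,0,0,0.04,-0.004,-0.06,0.165,1.5,0,0,0.04,-0.004,-0.08,0.22,2,0,0,0.04,-0.004,-0.1,0.275,2.5,0,0,0.04,-0.004,-0.12,0.335,3,0,0,0.04,-0.004,-0.14,0.39,3.5,0,0,0.04,-0.004,-0.16,0.449,4.1,0,0,0.04,-0.004,-0.161,0.449,4.1,0,-0.1,0.04,-0.004,-0.161,0.449,4.1,0,-0.1,0.04,-0.004,-0.161,0.449,4.1,0,-0.1]'

```text
clock: 14.85
tcp_pos: [0.4499, -0.3698, 0.1393]
orientation: [1.317, 1.133, -1.317]
contact_force: [-0.0, -0.4, 0.4]
grip_width: 0.0402
```

Run:
```python
from h import *
go((.45,-.372,.04,-.14),(.45,-.372,.010,-.14),grip=.04)
s=r.grab_frame("side");t=r.grab_frame("top")
cv2.imwrite("pics/t5.bmp",t);cv2.imwrite("pics/s5.bmp",s)
sheet("pics/look.png",[(crop(s,182,105,282,172,5),(0,0)),(crop(t,75,135,170,235,3),(505,0)),(crop(s,205,255,280,315,4),(0,340)),(crop(t,306,190,356,255,4),(400,340))])
```

```text
tcp [ 0.4499 -0.3698  0.1393] clock 14.85 F [-0.  -0.4  0.4] w 0.0402 jaw -0.148 down [ 0.001 -0.002 -1.   ]
[0.04, 0.0993, 0.0003, 0.0019, -0.09, 0.02, -0.02]
[0.04, 0.1293, 0.0003, 0.0019, -0.09, 0.02, -0.02]
```

View pics/look.png

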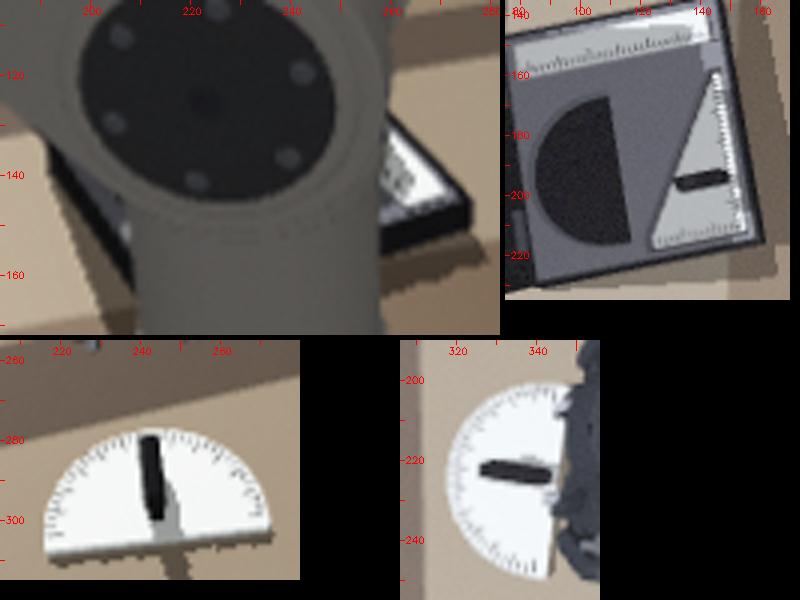

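Top crop: the set square sits inside its cut-out and the protractor's cut-out is clear. I descend on the protractor.

Call:
carry_out --targets '[0.04,0.05,0,0.002,0,0,0,0.04,0.09,0,0.002,0,0,0,0.04,0.115,0,0.002,0,0,0,0.04,0.128,0,0.002,0,0,0,0.04,0.1285,0,0.002,0,0,0,0.04,0.1285,0,0.002,0,0,0,0,0.1285,0,0.002,0,0,0,0,0.1285,0,0.002,0,0,0,0,0.1285,0,0.002,0,0,0,0,0.1285,0,0.002,0,0,0,0,0.11,0,0.002,0,0,0,0,0.06,0,0.002,0,0,0]'

```text
clock: 16.45
tcp_pos: [0.448, -0.3712, 0.0791]
orientation: [1.317, 1.138, -1.319]
contact_force: [0.9, -0.8, -1.3]
grip_width: 0.0108
```

Run:
```python
from h import *
p=place((-.022,.044,0),*CASE)[0]; print(p)
go((*p[:2],.11,.207))
```

```text
[0.5200037  0.20060021 0.        ]
tcp [ 0.448  -0.3712  0.0791] clock 16.45 F [ 0.9 -0.8 -1.3] w 0.0108 jaw -0.148 down [-0.002  0.001 -1.   ]
[0, -0.0308, -0.0133, -0.5761, -4.07, -0.01, 0.03]
```

Call:
carry_out --targets '[0,-0.03,0,-0.03,0,0,0,0,-0.031,-0.002,-0.09,-0.5,0,0,0,-0.031,-0.003,-0.15,-1,0,0,0,-0.031,-0.005,-0.21,-1.5,0,0,0,-0.031,-0.007,-0.27,-2,0,0,0,-0.031,-0.008,-0.33,-2.5,0,0,0,-0.031,-0.01,-0.39,-3,0,0,0,-0.031,-0.011,-0.45,-3.5,0,0,0,-0.031,-0.012,-0.51,-4,0,0,0,-0.031,-0.013,-0.56,-4.1,0,0,0,-0.031,-0.0135,-0.576,-4.1,0,0,0,-0.031,-0.0135,-0.576,-4.1,0,0]'

```text
clock: 17.95
tcp_pos: [0.5196, 0.201, 0.1107]
orientation: [1.052, 1.304, -1.053]
contact_force: [-0.4, -0.3, -1.9]
grip_width: 0.0111
```

Run:
```python
from h import *
p=place((-.022,.0445,0),*CASE)[0]
go((*p[:2],.047,.207),(*p[:2],.022,.207))
```

```text
tcp [0.5196 0.201  0.1107] clock 17.95 F [-0.4 -0.3 -1.9] w 0.0111 jaw 0.211 down [-0.002  0.    -1.   ]
[0, 0.0637, 0.0004, 0.0001, 0.05, -0.01, 0.02]
[0, 0.0887, 0.0005, 0.0001, 0.05, -0.01, 0.02]
```

Call:
carry_out --targets '[0,0.03,0.0005,0,0,0,0,0,0.055,0.0005,0,0.05,0,0,0,0.0635,0.0005,0,0.05,0,0,0,0.0635,0.0005,0,0.05,0,0]'

```text
clock: 18.45
tcp_pos: [0.5199, 0.1996, 0.0471]
orientation: [1.055, 1.301, -1.059]
contact_force: [0.3, 0.4, -1.4]
grip_width: 0.0112
```

Run:
```python
from h import *
p=place((-.022,.0445,0),*CASE)[0]
go((*p[:2],.022,.207))
s=r.grab_frame("side");t=r.grab_frame("top")
sheet("pics/hov2.png",[(crop(s,182,105,282,172,6),(0,0)),(crop(t,75,135,170,235,2),(605,0))],800,400)
```

```text
tcp [0.5199 0.1996 0.0471] clock 18.45 F [ 0.3  0.4 -1.4] w 0.0112 jaw 0.205 down [-0.003 -0.001 -1.   ]
[0, 0.0251, 0.0003, -0.0015, -0.02, 0.0, 0.04]
```

View pics/hov2.png

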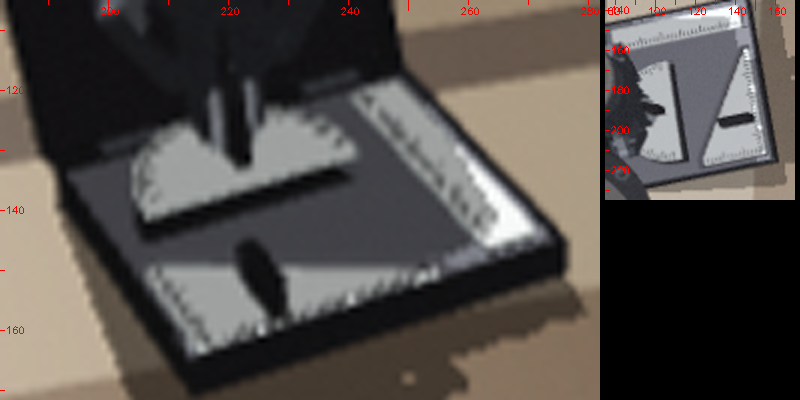

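Run:
```python
from fit0 import *
C=px(182,105,6,0,0); h=43
o=[(S,(-60,-30,h),C(147,219)),(S,(60,-30,h),C(357,156)),(S,(-60,-22,h),C(138,204)),(S,(60,-22,h),C(353,147))]
s=fit([(a,mm(b),u) for a,b,u in o],(.52,.2,.205)); print(s.x.round(4),s.fun.round(1))
h=18
o=[(S,(-44,-26,h),C(192,355)),(S,(-44,50,h),C(146,268)),(S,(88,-23,h),C(438,270))]
s=fit([(a,mm(b),u) for a,b,u in o],(.52,.1,.205)); print("square home",s.x.round(4),s.fun.round(1))
for cs in ((.5504,.1573,.2046),(.5505,.162,.205)): print(place(mm([(-22,44,0),(-49,-55,0)]),*cs).round(4).tolist())
```

```text
[0.5195 0.1892 0.1799] [-0.4 -0.5  0.3 -0.2  0.2  0.6 -0.1  0. ]
square home [0.5131 0.098  0.1776] [ 0.8 -0.6 -0.4 -0.  -0.4  0.7]
[[0.5199, 0.1959, 0.0], [0.5136, 0.0935, 0.0]]
[[0.52, 0.2006, 0.0], [0.5137, 0.0982, 0.0]]
```

```bash
cat > prof.py <<'E'
from h import *
from scipy.ndimage import map_coordinates
def edge(n,xs,y0,y1,z,case=CASE):
    """grey along case-y averaged over xs (case mm) on plane z"""
    g=cv2.cvtColor(r.grab_frame(n),6).astype(float); ys=np.arange(y0,y1,.5)
    v=0
    for x in xs:
        uv=proj(n,place(np.c_[np.full(len(ys),x),ys,np.full(len(ys),z*1000)]/1000,*case)); v=v+map_coordinates(g,[uv[:,1],uv[:,0]],order=1)
    return ys,v/len(xs)
if __name__=="__main__":
    for n,xs in(("top",range(-70,-45)),("top",range(5,30)),("side",range(-70,-45)),("side",range(5,30))):
        ys,v=edge(n,xs,-6,26,.043); print(n,[(float(y),int(q)) for y,q in zip(ys[::3],v[::3])])
E
python3 prof.py
```

```text
top [(-6.0, 107), (-4.5, 108), (-3.0, 108), (-1.5, 107), (0.0, 107), (1.5, 107), (3.0, 107), (4.5, 97), (6.0, 67), (7.5, 42), (9.0, 38), (10.5, 44), (12.0, 66), (13.5, 108), (15.0, 154), (16.5, 182), (18.0, 188), (19.5, 188), (21.0, 188), (22.5, 188), (24.0, 187), (25.5, 188)]
top [(-6.0, 105), (-4.5, 106), (-3.0, 106), (-1.5, 106), (0.0, 106), (1.5, 106), (3.0, 104), (4.5, 97), (6.0, 73), (7.5, 46), (9.0, 38), (10.5, 43), (12.0, 66), (13.5, 107), (15.0, 149), (16.5, 176), (18.0, 185), (19.5, 186), (21.0, 184), (22.5, 183), (24.0, 182), (25.5, 185)]
side [(-6.0, 16), (-4.5, 16), (-3.0, 18), (-1.5, 22), (0.0, 35), (1.5, 55), (3.0, 80), (4.5, 104), (6.0, 123), (7.5, 138), (9.0, 148), (10.5, 155), (12.0, 158), (13.5, 159), (15.0, 159), (16.5, 159), (18.0, 159), (19.5, 158), (21.0, 158), (22.5, 158), (24.0, 158), (25.5, 158)]
side [(-6.0, 32), (-4.5, 33), (-3.0, 36), (-1.5, 43), (0.0, 54), (1.5, 71), (3.0, 91), (4.5, 111), (6.0, 128), (7.5, 140), (9.0, 149), (10.5, 155), (12.0, 158), (13.5, 159), (15.0, 159), (16.5, 158), (18.0, 157), (19.5, 156), (21.0, 156), (22.5, 156), (24.0, 157), (25.5, 158)]
```

Run:
```python
from prof import *
def show(tag,ys,v):
    d=np.gradient(v); i=[k for k in range(2,len(d)-2) if abs(d[k])>3 and abs(d[k])==max(abs(d[k-2:k+3]))]
    print(tag,[(float(ys[k]),round(float(d[k]),1)) for k in i])
for n in("top","side"):
    show(n+" square z18 x-80..-70 (front home -81)",*edge(n,range(-80,-70),-105,5,.018))
    show(n+" square z18 x-30..-10",*edge(n,range(-25,-10),-105,5,.018))
    show(n+" rim z25 (outer -94)",*edge(n,range(-60,20),-110,-80,.025))
    show(n+" pocket mouth z22 (9.5)",*edge(n,range(-60,20),-10,25,.022))
    # x profile by rotating the case frame -90deg: local x' = case y... 
    c=[CASE[0],CASE[1],CASE[2]-np.pi/2]  # local y' = case x, local x' = -case y
    show(n+" x: square left z18 (-93)",*edge(n,range(30,65),-120,-70,.018,c))
    show(n+" x: rim z25 (+106)",*edge(n,range(-60,60),90,120,.025,c))
    show(n+" x: prot z43 (+-60: -82,38)",*edge(n,range(-21,-16),-100,60,.043,c))
```

```text
top square z18 x-80..-70 (front home -81) [(-94.5, -9.8), (-86.5, 7.5), (-80.5, 9.8), (-77.5, -4.6), (-72.5, 4.0), (-10.5, -8.9), (-8.0, -8.2)]
top square z18 x-30..-10 [(-94.0, -9.7), (-86.5, 7.7), (-80.5, 10.8), (-76.0, -5.5), (-70.5, 3.5), (-45.0, -5.7), (-42.0, -6.7), (-39.0, -5.8)]
top rim z25 (outer -94) [(-95.5, -9.6), (-88.0, 7.8), (-81.5, 10.8)]
top pocket mouth z22 (9.5) [(12.0, -9.8), (20.0, 15.5)]
top x: square left z18 (-93) [(-107.0, -9.5), (-101.5, 8.6), (-94.0, 11.9)]
top x: rim z25 (+106) [(95.0, -8.6), (101.0, -12.1), (105.5, 13.1)]
top x: prot z43 (+-60: -82,38) [(-88.5, -6.4), (-84.0, 15.7), (37.0, -13.7)]
side square z18 x-80..-70 (front home -81) [(-82.0, 7.4), (-9.0, -3.9)]
side square z18 x-30..-10 [(-84.0, 7.1), (-74.0, 3.5), (-44.0, -3.3)]
side rim z25 (outer -94) [(-92.0, 5.9)]
side pocket mouth z22 (9.5) []
side x: square left z18 (-93) [(-111.0, -6.1), (-95.5, 9.1), (-89.5, -3.6), (-84.0, 4.2)]
side x: rim z25 (+106) [(99.0, -9.9), (107.0, 9.6)]
side x: prot z43 (+-60: -82,38) [(-84.5, 7.6), (-76.5, 4.0), (-29.0, -3.4), (-18.5, 5.2), (26.0, -4.1), (32.5, 3.1), (38.0, -6.3), (53.5, 6.4)]
```

Top profiles show the protractor's yaw is right. Its front edge is 0.3 mm off nominal, and the mouth suggests about +2.5 mm. I shift +1.5 mm toward the hinge and lower gently.

Call:
carry_out --targets '[0,0.002,0.0005,-0.0015,0,0,0,0,0.006,0.0005,-0.0015,0,0,0,0,0.01,0.0005,-0.0015,0,0,0,0,0.014,0.0005,-0.0015,0,0,0,0,0.018,0.0005,-0.0015,0,0,0,0,0.021,0.0005,-0.0015,0,0,0,0,0.0235,0.0005,-0.0015,0,0,0,0,0.0245,0.0005,-0.0015,0,0,0,0,0.0245,0.0005,-0.0015,0,0,0]'

```text
clock: 20.58
tcp_pos: [0.52, 0.2028, 0.0241]
orientation: [1.054, 1.301, -1.057]
contact_force: [-6.1, -3.1, 16.4]
grip_width: 0.0111
```

Run:
```python
from h import *
o=r.get_obs();print(o["moment"].round(2),o["contact_force"].round(2),o["tcp_pos"].round(4))
```

```text
[-0.67  1.08 -0.05] [-6.14 -3.11 16.38] [0.52   0.2028 0.0241]
```

Touching the +x and +y walls slightly (lateral −6, −3 N). I lift 3 mm, shift −1.5 mm in both, and lower again.

Call:
carry_out --targets '[0,-0.003,0,0,0,0,0,0,-0.003,-0.0015,0.0015,0,0,0,0,-0.003,-0.0015,0.0015,0,0,0,0,-0.001,-0.0015,0.0015,0,0,0,0,0.0005,-0.0015,0.0015,0,0,0,0,0.0015,-0.0015,0.0015,0,0,0,0,0.0015,-0.0015,0.0015,0,0,0]'

```text
clock: 21.45
tcp_pos: [0.5187, 0.201, 0.0241]
orientation: [1.053, 1.3, -1.057]
contact_force: [-5.4, -3.0, 18.2]
grip_width: 0.0113
```

Run:
```python
from h import *
o=r.get_obs();print(o["moment"].round(2),o["contact_force"].round(2),o["tcp_pos"].round(4))
```

```text
[-0.77  1.18  0.01] [-5.36 -2.96 18.24] [0.5187 0.201  0.0241]
```

Run:
```python
from h import *
s=r.grab_frame("side");t=r.grab_frame("top")
sheet("pics/low.png",[(crop(s,195,112,253,150,8),(0,0)),(crop(t,78,140,142,225,5),(480,0)),(crop(s,160,60,270,150,4)[:260],(0,315))],800,580)
from prof import *
def show(tag,ys,v):
    d=np.gradient(v); i=[k for k in range(2,len(d)-2) if abs(d[k])>3 and abs(d[k])==max(abs(d[k-2:k+3]))]
    print(tag,[(float(ys[k]),round(float(d[k]),1)) for k in i])
c=[CASE[0],CASE[1],CASE[2]-np.pi/2]
for n in("top","side"):
    for xs in(range(-75,-60),range(15,30)): show(n+" front z18 (14)",*edge(n,xs,0,30,.018))
    show(n+" x: z18 (-82,38)",*edge(n,range(-22,-16),-100,60,.018,c))
```

```text
top front z18 (14) [(11.5, -4.9), (15.0, 16.1)]
top front z18 (14) [(15.0, 11.9)]
top x: z18 (-82,38) [(-85.0, 8.4), (35.5, -13.3), (39.5, 4.7)]
side front z18 (14) [(13.0, 5.4)]
side front z18 (14) [(13.0, 4.6)]
side x: z18 (-82,38) [(-97.5, 4.7), (-84.5, 7.6), (-79.5, -4.2), (24.5, -3.8), (37.5, -5.0)]
```

View pics/low.png

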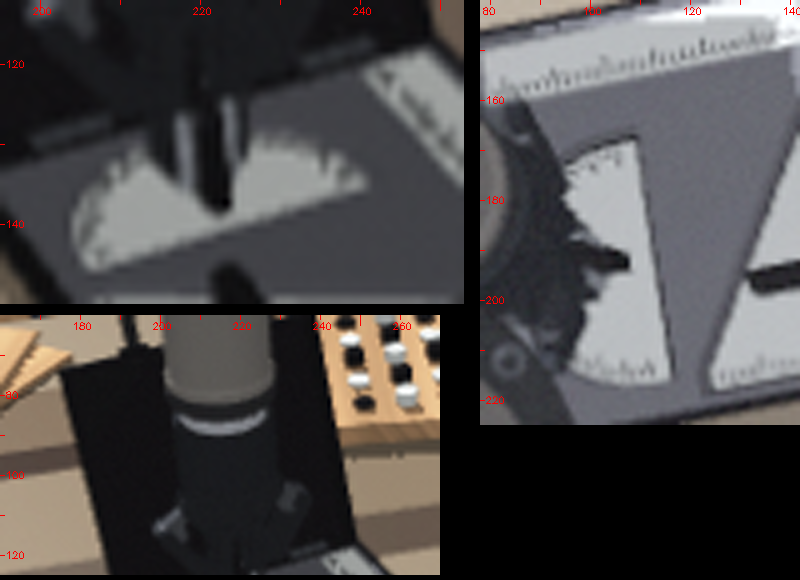

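The top crop shows a dark gap only at the +x end (105,168), so the part sits about 2 mm too far toward −x and rests on that wall. I lift 3 mm, shift +2 mm in x, and lower.

Call:
carry_out --targets '[0,-0.003,0,0,0,0,0,0,-0.003,0.002,0,0,0,0,0,-0.003,0.002,0,0,0,0,0,-0.001,0.002,0,0,0,0,0,0.0005,0.002,0,0,0,0,0,0.0015,0.002,0,0,0,0,0,0.0015,0.002,0,0,0,0]'

```text
clock: 22.72
tcp_pos: [0.5205, 0.2013, 0.0241]
orientation: [1.052, 1.299, -1.058]
contact_force: [-5.7, -3.1, 19.8]
grip_width: 0.011
```

```bash
cat > chk.py <<'E'
from prof import *
def show(tag,ys,v):
    d=np.gradient(v); i=[k for k in range(2,len(d)-2) if abs(d[k])>3 and abs(d[k])==max(abs(d[k-2:k+3]))]
    print(tag,[(float(ys[k]),round(float(d[k]),1)) for k in i])
o=r.get_obs();print(o["moment"].round(2),o["contact_force"].round(2),o["tcp_pos"].round(4),o["clock"],R.from_rotvec(o["orientation"]).as_matrix()[:,0].round(4))
c=[CASE[0],CASE[1],CASE[2]-np.pi/2]
for n in("top",):
    for xs in(range(-75,-60),range(15,30)): show(n+" front z18 (14)",*edge(n,xs,0,30,.018))
    show(n+" x: z18 (-82,38)",*edge(n,range(-22,-16),-100,60,.018,c))
E
python3 chk.py
```

```text
[-0.7   1.22 -0.03] [-5.74 -3.12 19.79] [0.5205 0.2013 0.0241] 22.725 [-0.0013 -0.0032 -1.    ]
top front z18 (14) [(11.5, -5.0), (15.0, 16.2)]
top front z18 (14) [(15.0, 11.9)]
top x: z18 (-82,38) [(-86.5, -3.7), (-83.5, 11.6), (37.5, -14.2)]
```

Contact height and force didn't change across 3.5 mm of x travel. A sloped wall would have changed them, so this is the flat floor. The part is now centred, so I relax and release it.

Call:
carry_out --targets '[0,0.0005,0,0,0,0,0,0,0,0,0,0,0,0,0.03,0,0,0,0,0,0,0.03,0,0,0,0,0,0,0.03,-0.02,0,0,0,0,0,0.03,-0.06,0,0,0,0,0,0.03,-0.12,0,0,0,0,0,0.03,-0.17,0,0,0,0,0]'

```text
clock: 23.88
tcp_pos: [0.5209, 0.2023, 0.1976]
orientation: [1.054, 1.299, -1.056]
contact_force: [0.5, -0.3, -1.0]
grip_width: 0.0302
```

Run:
```python
from h import *
a=CASE[2]+np.pi/2
h=handle(1.92)
go((h[0],h[1],h[2]+.07,a),(h[0],h[1],h[2]-.0176,a),(.62,.02,.30,a),(.62,-.1,.25,a),grip=.035)
```

```text
tcp [0.5209 0.2023 0.1976] clock 23.88 F [ 0.5 -0.3 -1. ] w 0.0302 jaw 0.208 down [ 0.001 -0.002 -1.   ]
[0.035, -0.109, 0.0212, -0.139, -17.97, 0.02, 0.02]
[0.035, -0.0214, 0.0212, -0.1392, -17.97, 0.02, 0.02]
[0.035, -0.1019, 0.0594, 0.199, -17.97, 0.02, 0.02]
[0.035, -0.0517, 0.0347, 0.3163, -17.97, 0.02, 0.02]
```

Call:
carry_out --targets '[0.035,-0.05,0.01,0.03,2,0,0,0.035,-0.09,0.02,0.06,4,0,0,0.035,-0.1,0.03,0.12,6,0,0,0.035,-0.1,0.035,0.17,8,0,0,0.035,-0.1,0.035,0.22,10,0,0,0.035,-0.1,0.035,0.27,12,0,0,0.035,-0.1,0.035,0.3,14,0,0,0.035,-0.1,0.035,0.31,16,0,0,0.035,-0.1,0.035,0.316,18,0,0,0.035,-0.1,0.035,0.316,18,0,0]'

```text
clock: 25.12
tcp_pos: [0.6201, -0.0997, 0.2995]
orientation: [2.112, 0.219, -2.109]
contact_force: [1.1, 0.2, -0.7]
grip_width: 0.0348
```

```bash
python3 chk.py
python3 - <<'E'
from h import *
a=CASE[2]-np.pi/2
h=handle(1.92)
go((h[0],h[1],h[2]+.06,a),(h[0],h[1],h[2]-.0176,a),grip=.035)
s=r.grab_frame("side");t=r.grab_frame("top")
sheet("pics/both.png",[(crop(s,182,105,282,172,5),(0,0)),(crop(t,70,135,168,235,3),(505,0)),(crop(t,80,145,168,225,3),(505,305))],800,560)
E
```

```text
[ 0.02 -0.04  0.02] [ 1.15  0.16 -0.69] [ 0.6201 -0.0997  0.2995] 25.125 [ 0.0015 -0.0019 -1.    ]
top front z18 (14) [(2.5, -3.3), (6.0, -10.8), (11.5, -4.9), (15.0, 15.3)]
top front z18 (14) [(15.5, 11.3)]
top x: z18 (-82,38) [(-86.5, -3.6), (-83.5, 10.6), (37.5, -13.2)]
tcp [ 0.6201 -0.0987  0.2989] clock 25.27 F [0.8 0.3 0.2] w 0.0347 jaw -1.359 down [ 0.001 -0.002 -1.   ]
[0.035, 0.0018, -0.4543, 0.0121, 0.08, -0.01, -0.02]
[0.035, 0.0794, -0.4544, 0.0121, 0.08, -0.01, -0.02]
```

View pics/both.png

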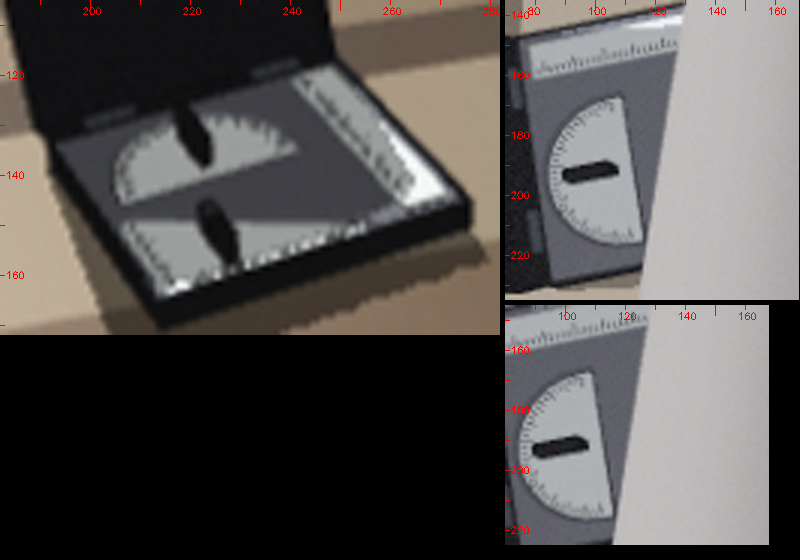

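Both parts lie flat inside their outlines, so I go to the handle to shut the lid.

Call:
carry_out --targets '[0.035,0,-0.06,0.002,0,0,0,0.035,0,-0.12,0.004,0,0,0,0.035,0,-0.18,0.006,0,0,0,0.035,0,-0.24,0.008,0,0,0,0.035,0,-0.3,0.01,0,0,0,0.035,0,-0.36,0.012,0,0,0,0.035,0,-0.41,0.012,0,0,0,0.035,0,-0.445,0.012,0,0,0,0.035,0,-0.454,0.012,0,0,0,0.035,0,-0.454,0.012,0,0,0,0.035,0,-0.454,0.012,0,0,0]' --squeeze 25

```text
clock: 26.75
tcp_pos: [0.5146, 0.3406, 0.2977]
orientation: [2.111, 0.217, -2.11]
contact_force: [0.8, 0.2, -0.0]
grip_width: 0.0349
```

Run:
```python
from h import *
a=CASE[2]-np.pi/2
h=handle(1.92)
go((h[0],h[1],h[2]-.0176,a),grip=.035)
```

```text
tcp [0.5146 0.3406 0.2977] clock 26.75 F [ 0.8  0.2 -0. ] w 0.0349 jaw -1.363 down [ 0.001 -0.003 -1.   ]
[0.035, 0.079, -0.0029, 0.0012, 0.03, -0.01, -0.03]
```

Call:
carry_out --targets '[0.035,0.03,-0.003,0.001,0,0,0,0.035,0.06,-0.003,0.001,0,0,0,0.035,0.078,-0.003,0.001,0,0,0,0.035,0.079,-0.003,0.001,0,0,0,0,0.079,-0.003,0.001,0,0,0,0,0.079,-0.003,0.001,0,0,0,0,0.079,-0.003,0.001,0,0,0]'

```text
clock: 27.62
tcp_pos: [0.5138, 0.3435, 0.2201]
orientation: [2.114, 0.218, -2.108]
contact_force: [0.7, -0.5, 4.1]
grip_width: 0.0108
```

Run:
```python
from h import *
a=CASE[2]-np.pi/2
off=r.get_obs()["tcp_pos"]-handle(1.92); print(off.round(4))
go(*[np.r_[handle(t)+off,a] for t in np.linspace(1.92,0,25)[1:]])
```

```text
[ 0.0009  0.0006 -0.0162]
tcp [0.5138 0.3435 0.2201] clock 27.62 F [ 0.7 -0.5  4.1] w 0.0108 jaw -1.363 down [ 0.003 -0.002 -1.   ]
[0, -0.0065, 0.0172, 0.0, 0.03, -0.03, -0.02]
[0, -0.0117, 0.0348, 0.0001, 0.03, -0.03, -0.02]
[0, -0.0154, 0.0529, 0.0001, 0.03, -0.03, -0.02]
[0, -0.0177, 0.0711, 0.0002, 0.03, -0.03, -0.02]
[0, -0.0185, 0.0895, 0.0002, 0.03, -0.03, -0.02]
[0, -0.0178, 0.1079, 0.0003, 0.03, -0.03, -0.02]
[0, -0.0157, 0.1261, 0.0003, 0.03, -0.03, -0.02]
[0, -0.0121, 0.1442, 0.0004, 0.03, -0.03, -0.02]
[0, -0.0071, 0.1619, 0.0004, 0.03, -0.03, -0.02]
[0, -0.0006, 0.1791, 0.0005, 0.03, -0.03, -0.02]
[0, 0.0071, 0.1958, 0.0006, 0.03, -0.03, -0.02]
[0, 0.0162, 0.2118, 0.0006, 0.03, -0.03, -0.02]
[0, 0.0265, 0.227, 0.0007, 0.03, -0.03, -0.02]
[0, 0.0381, 0.2413, 0.0008, 0.03, -0.03, -0.02]
[0, 0.0507, 0.2547, 0.0009, 0.03, -0.03, -0.02]
[0, 0.0643, 0.267, 0.0009, 0.03, -0.03, -0.02]
[0, 0.0789, 0.2782, 0.001, 0.03, -0.03, -0.02]
[0, 0.0944, 0.2882, 0.0011, 0.03, -0.03, -0.02]
[0, 0.1106, 0.2969, 0.0011, 0.03, -0.03, -0.02]
[0, 0.1274, 0.3043, 0.0012, 0.03, -0.03, -0.02]
[0, 0.1448, 0.3104, 0.0013, 0.03, -0.03, -0.02]
[0, 0.1626, 0.315, 0.0013, 0.03, -0.03, -0.02]
[0, 0.1807, 0.3182, 0.0014, 0.03, -0.03, -0.02]
[0, 0.199, 0.3199, 0.0014, 0.03, -0.03, -0.02]
```

Call:
carry_out --targets '[0,-0.0065,0.017,0,0,0,0,0,-0.0115,0.035,0,0,0,0,0,-0.0155,0.053,0,0,0,0,0,-0.0175,0.071,0,0,0,0,0,-0.0185,0.0895,0,0,0,0,0,-0.018,0.108,0,0,0,0,0,-0.0155,0.126,0,0,0,0,0,-0.012,0.144,0,0,0,0,0,-0.007,0.162,0,0,0,0,0,-0.0005,0.179,0.0005,0,0,0,0,0.007,0.196,0.0005,0,0,0,0,0.016,0.212,0.0005,0,0,0]'

```text
clock: 29.12
tcp_pos: [0.5577, 0.1347, 0.204]
orientation: [2.115, 0.218, -2.107]
contact_force: [2.9, 3.6, 0.7]
grip_width: 0.0108
```

Run:
```python
from h import *
a=CASE[2]-np.pi/2
off=np.array([.0009,.0006,-.0162])
go(*[np.r_[handle(t)+off,a] for t in np.linspace(1.92,0,25)[13:]])
```

```text
tcp [0.5577 0.1347 0.204 ] clock 29.12 F [2.9 3.6 0.7] w 0.0108 jaw -1.363 down [ 0.004 -0.002 -1.   ]
[0, 0.01, 0.0137, 0.0005, 0.03, -0.04, -0.03]
[0, 0.0215, 0.028, 0.0006, 0.03, -0.04, -0.03]
[0, 0.0342, 0.0414, 0.0007, 0.03, -0.04, -0.03]
[0, 0.0478, 0.0537, 0.0008, 0.03, -0.04, -0.03]
[0, 0.0624, 0.0649, 0.0009, 0.03, -0.04, -0.03]
[0, 0.0778, 0.0749, 0.0009, 0.03, -0.04, -0.03]
[0, 0.094, 0.0836, 0.001, 0.03, -0.04, -0.03]
[0, 0.1109, 0.091, 0.0011, 0.03, -0.04, -0.03]
[0, 0.1282, 0.0971, 0.0012, 0.03, -0.04, -0.03]
[0, 0.146, 0.1017, 0.0012, 0.03, -0.04, -0.03]
[0, 0.1642, 0.1049, 0.0013, 0.03, -0.04, -0.03]
[0, 0.1825, 0.1066, 0.0014, 0.03, -0.04, -0.03]
```

Call:
carry_out --targets '[0,0.01,0.0135,0.0005,0,0,0,0,0.0215,0.028,0.0005,0,0,0,0,0.034,0.0415,0.0005,0,0,0,0,0.048,0.0535,0.001,0,0,0,0,0.0625,0.065,0.001,0,0,0,0,0.078,0.075,0.001,0,0,0,0,0.094,0.0835,0.001,0,0,0,0,0.111,0.091,0.001,0,0,0,0,0.128,0.097,0.001,0,0,0,0,0.146,0.1015,0.001,0,0,0,0,0.164,0.105,0.0015,0,0,0,0,0.176,0.106,0.0015,0,0,0]'

```text
clock: 30.62
tcp_pos: [0.5788, 0.03, 0.0269]
orientation: [2.115, 0.217, -2.107]
contact_force: [4.4, 0.6, 2.2]
grip_width: 0.0108
```

Run:
```python
from h import *
a=CASE[2]-np.pi/2
off=np.array([.0009,.0006,-.0162])
go(*[np.r_[handle(t)+off,a] for t in (0.02,0)])
```

```text
tcp [0.5788 0.03   0.0269] clock 30.62 F [4.4 0.6 2.2] w 0.0108 jaw -1.363 down [ 0.004 -0.002 -1.   ]
[0, 0.0005, -0.0001, -0.0001, 0.03, -0.04, -0.03]
[0, 0.0051, 0.0002, -0.0001, 0.03, -0.04, -0.03]
```

Now I press down past shut: 5 mm nominal, then 2 mm more, watching for the force rise at the stop.

Call:
carry_out --targets '[0,0.0025,0,0,0,0,0,0,0.005,0,0,0,0,0,0,0.0065,0,0,0,0,0,0,0.0075,0,0,0,0,0,0,0.0075,0,0,0,0,0]'

```text
clock: 31.25
tcp_pos: [0.579, 0.0295, 0.02]
orientation: [2.115, 0.217, -2.107]
contact_force: [3.2, -1.2, 6.5]
grip_width: 0.0107
```

Call:
carry_out --targets '[0,0.002,0,0,0,0,0,0,0.002,0,0,0,0,0,0,0.002,0,0,0,0,0]'

```text
clock: 31.62
tcp_pos: [0.5791, 0.0295, 0.0197]
orientation: [2.115, 0.216, -2.106]
contact_force: [-1.1, -1.1, 16.5]
grip_width: 0.0107
```

Call:
carry_out --targets '[0,0.001,0,0,0,0,0,0.03,0,0,0,0,0,0,0.03,0,0,0,0,0,0,0.03,0,0,0,0,0,0,0.03,-0.03,0,0,0,0,0,0.03,-0.08,0,0,0,0,0,0.03,-0.14,0,0,0,0,0,0,-0.2,0.03,0,0,0,0,0,-0.2,0.09,0,0,0,0,0,-0.2,0.14,0,0,0,0,0,-0.2,0.15,0,0,0,0]'

```text
clock: 33.0
tcp_pos: [0.6084, -0.122, 0.2197]
orientation: [2.116, 0.207, -2.111]
contact_force: [-0.2, 0.4, 0.0]
grip_width: 0.0
```

```bash
cat > lidchk.py <<'E'
from prof import *
from fit0 import swing
from chk import show
# lid front top edge (y=-94,z=51) and handle bar in the side view; residual gap check at rim
print("expected front top edge y=-94 at z=.051; bar centre y=-135.6 z=.038")
for xs in(range(-95,-60),range(60,95)):
    for n in("side","top"): show(n+" lid front z51",*edge(n,xs,-125,-80,.051))
for n in("side","top"): show(n+" bar z38 (-141.6,-129.6)",*edge(n,range(-25,25),-155,-100,.038))
g=r.grab_frame("side")
th=[.0,.02,.05]
for t in th: print(t,proj("side",place(np.array([swing((-106,-94,51),t),swing((106,-94,51),t),swing((0,-135.6,38),t)]),*CASE)).round(1).tolist())
E
python3 lidchk.py
```

```text
[ 0.01  0.   -0.02] [-0.18  0.36  0.03] [ 0.6084 -0.122   0.2197] 33.0 [ 0.0033 -0.0052 -1.    ]
top front z18 (14) []
top front z18 (14) []
top x: z18 (-82,38) []
expected front top edge y=-94 at z=.051; bar centre y=-135.6 z=.038
side lid front z51 []
top lid front z51 [(-104.0, -6.2), (-99.0, -14.9), (-90.5, 3.5)]
side lid front z51 []
top lid front z51 [(-99.0, -11.6)]
side bar z38 (-141.6,-129.6) []
top bar z38 (-141.6,-129.6) [(-129.0, -4.4), (-124.0, -4.4), (-119.0, -4.4)]
0.0 [[211.5, 158.2], [276.1, 137.6], [251.2, 158.8]]
0.02 [[211.3, 157.0], [276.0, 136.5], [251.1, 157.5]]
0.05 [[211.0, 155.3], [275.9, 134.8], [251.0, 155.5]]
```

The pictures alone don't settle the last degree. I'll touch the lid's front top with the closed fingers: when shut it must be at z = 51 mm, and pressing also makes sure it's shut.

Run:
```python
from h import *
p=place((0,-.075,0),*CASE)[0]
go((*p[:2],.08,CASE[2]-np.pi/2),(*p[:2],.052,CASE[2]-np.pi/2))
```

```text
tcp [ 0.609  -0.1156  0.2203] clock 33.5 F [-0.2  0.8 -0.2] w 0.0 jaw -1.362 down [ 0.005 -0.003 -1.   ]
[0, 0.1395, -0.2092, 0.0005, 0.04, -0.04, -0.04]
[0, 0.1675, -0.2093, 0.0006, 0.04, -0.04, -0.04]
```

Call:
carry_out --targets '[0,0,-0.06,0,0,0,0,0,0,-0.12,0,0,0,0,0,0.03,-0.17,0,0,0,0,0,0.08,-0.209,0,0,0,0,0,0.13,-0.209,0,0,0,0,0,0.155,-0.209,0,0,0,0,0,0.164,-0.209,0,0,0,0,0,0.167,-0.209,0,0,0,0,0,0.169,-0.209,0,0,0,0,0,0.17,-0.209,0,0,0,0,0,0.17,-0.209,0,0,0,0]'

```text
clock: 34.88
tcp_pos: [0.5674, 0.0885, 0.0511]
orientation: [2.117, 0.217, -2.103]
contact_force: [-1.5, -0.5, 5.3]
grip_width: -0.0
```

Call:
carry_out --targets '[0,0.001,0,0,0,0,0,0,0.0015,0,0,0,0,0,0,0.0015,0,0,0,0,0]'

```text
clock: 35.25
tcp_pos: [0.5675, 0.0885, 0.051]
orientation: [2.117, 0.217, -2.102]
contact_force: [-5.2, -1.7, 12.5]
grip_width: 0.0006
```

The lid top is at 51.0 mm and firm at 12.5 N, so it's shut. I back off, check that the bystanders haven't moved, and hand in.

Call:
carry_out --targets '[0,-0.02,0,0,0,0,0,0,-0.07,0,0,0,0,0,0,-0.13,0,0,0,0,0,0,-0.18,0,0,0,0,0,0,-0.18,0,0,0,0,0]'

```text
clock: 35.88
tcp_pos: [0.5691, 0.0898, 0.2361]
orientation: [2.128, 0.217, -2.092]
contact_force: [0.4, 0.3, -1.1]
grip_width: 0.0005
```

Run:
```python
from h import *
t=r.grab_frame("top");o=cv2.imread("pics/t.bmp")
for n,(x0,y0,x1,y1) in dict(dominoB=(325,120,358,147),dominoA=(222,222,252,256),rack=(230,68,268,138),purple=(285,275,345,320),purple2=(375,170,415,228)).items():
    print(n,round(float(cv2.absdiff(t[y0:y1,x0:x1],o[y0:y1,x0:x1]).mean()),1))
b=r.get_obs(); print(b["contact_force"].round(1),b["tcp_pos"].round(3),b["clock"])
r.hand_in()
```

```text
dominoB 10.7
dominoA 5.8
rack 6.0
purple 5.9
purple2 6.6
[ 0.1  0.4 -1.2] [0.568 0.089 0.233] 35.925
the job is handed in; nothing more can be done
```

The set square and the protractor are in their cut-outs and the lid is shut. I handed the job in at 35.9 s.

- **Lid:** I swung it open to its stop by the handle. After closing, the top near the front stood at 51.0 mm and held firm at 12.5 N, which is the shut height.
- **Parts:** Both were lowered while held and then released, and pictures before closing showed both flat inside their cut-outs. The protractor stopped with the tool about 2 mm higher than I expected. That height and the force stayed the same when I moved the part sideways by a few millimetres, so I took it to be the cut-out floor. The lid closing does not prove it, since it clears the grips by 4 mm.
- **Measurement limits:** The two cameras disagreed by about 4 mm along the case's depth. A later image check of the lid was inconclusive, so I relied on touch for the lid.
- **Bystanders:** I never reached for the dominoes, the rack or the purple look-alikes. A before-and-after picture comparison gave a low difference for all of them except one domino, at 10.7 against about 6 for the rest. I did not look into that one; it may be a shadow of the arm or image noise.

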